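Push the sample tin through the cabinet's gravity flap

ROBOT

A 6-joint arm with a two-finger parallel gripper is mounted at the origin on the work surface. World frame = base frame: x ahead of the robot, y to its left, z up, the work surface at z = 0. Lengths are in m, angles in rad, forces in N, time in s.
With the tool pointing down it reaches from about 0.325 to 0.75 m from the base axis. Payload 7.6 kg.
Tool frame: the origin (TCP) lies at the very end of the fingers, on their centre line; the grasp point (between the pads) lies 19 mm behind it; z points along the fingers, y is the direction in which the jaws open and shut (so a half turn about z gives the same grasp; the last joint's range is limited). The gripper opens to 85 mm and grips with 20 to 120 N. Pads are 22 mm wide; open, the fingers measure 114 mm over their backs; the gripper's body (76 mm by 85 mm) begins 54 mm behind the grasp point. The pads swing forward as they close: fully open they stand 13 mm farther back than shut.
Start: joints at [-1.321, 0.052, 1.401, -0, 1.689, -0.07], TCP at [0.165, -0.498, 0.231] pointing down, gripper open.
Joint ranges: [-2.9, 2.9], [-0.91, 2.17], [0.12, 2.37], [-1.06, 4.2], [0.26, 2.73], [-2.93, 2.93]. Speed limits (rad/s): [2.57, 2.57, 3.01, 3.14, 3.14, 3.14].

INTERFACE

Orientations are given as a 3x3 rotation matrix whose columns are the frame's x, y, z axes.
In Python, from rig import ctrl gives the robot as it stands. The module is installed in compiled form; this text tells all that it offers.
- The arm moves only by the tool move_arm, never from a script. Its arguments are lists of equal length, an entry for each row: "slide": the shift along the tool's x, y, z in m, a list of three; "dr": the turn, a rotation vector about the tool's x, y, z in degrees, a list of three; "fingers": the closure in counts, from 0 (fully open) to 255 (shut). In form: {"slide": [[x, y, z], ...], "dr": [[rx, ry, rz], ...], "fingers": [fingers, ...]}. A call has 1 to 20 rows; each row shifts and turns the commanded pose from where the row before left it, along the tool's axes as they then stand; what a row does not reach is not made up. A row lasts 1/10 s, in which the tool goes at most 50 mm and 8.59 degrees, less where a joint would pass 70% of its speed; a pose out of reach is approached as far as the arm can. A call is refused whole if a number of a shift passes 0.05 or a number of a turn 8.59, either way. A call with a gripper value outside its range is refused whole. The fingers move at their own pace and stop on an object; "grip_force" is the grip in N (left out, the last holds). Time passes only in rows, so rows that do not move let the fingers close. It gives the time, the measured TCP pose, the force and the opening at its end, in the units of the state.
- ctrl.get_state(): the state, without advancing time (a new reading comes with each control period).
- ctrl.camera(name): name is "scene" or "top" or "wrist"; returns (picture, depth): 400x640x3 uint8, red, green, blue; 400x640 float32, m along the optical axis (not along the pixel's ray), 0 where there is no reading.
- ctrl.camera_params(name): a dict with "vertical_fov" (degrees; the focal length in pixels is half the picture's height over the tangent of half this angle, whatever the lens; pixels are square), "cx", "cy" (the principal point, pixels), "cam_to_world" (4x4, takes a point from camera to world coordinates); the wrist camera has in their place "tool_from_camera" (4x4, takes a point from camera to tool coordinates, whose origin is the TCP and whose axes are the flange's). Camera axes: x right, y up, looking along -z (the intrinsics and any distortion apply to the point x, -y, -z); pixel columns grow to the right and rows downward; lengths in m; the calibration is good to about 2 mm. A picture is of the moment at which its call begins: read the wrist's pose just before it. camera_params takes no time and is no camera call.
- ctrl.sign_off(): hands the job in, once; it reports no verdict.
The state is a dict: "t": time; "joint_pos": joint angles; "dq": joint speeds; "effort": joint torques, N m; "position": TCP position; "tcp_rot": TCP orientation; "force": force on the tool from outside, world axes, zero at the start; "wrist_torque": the same for the moment, N m; "opening": opening from 0.0 (shut) to 1.0 (fully open).
Only numpy, scipy, OpenCV 4.12 (cv2) and the standard library are available. Lean on these libraries where they do the work, as an engineer would, in place of code of your own. Each camera call takes 0.05 s, during which the arm holds its last target. There are 200 camera calls.

TASK

Push the lidded rectangular sample tin along the counter with your fingertips, in under the hanging flap of the little intake cabinet, until all of it is inside; then draw your fingers back out so that the flap swings fully shut behind it. Do not pick the tin up or tip it: it slides flat on the counter all the way. Leave the bottle, beaker and bowl beside it where they stand.

Things in the scene. Friction and masses are not known exactly. Their poses are not given: they have to be found in the camera images.
- tin_center (a point): centre (17 mm above its underside) of the loose plain metal sample tin, 0.13 to 0.25 kg: a flat block 64 long (its x axis) by 56 wide (y) by 22 high mm, with a raised square lid 36 by 36 on its middle, 34 mm high in all. Flat on the counter in front of the cabinet, often off to one side of its opening and a little turned; its x points roughly into the cabinet.
- mouth (a point): point on the counter (z = 0) under the hinge rod, mid-opening. Its x points level into the cabinet (the way to push), y along the rod, z up. The opening is 124 mm wide between posts 20 wide (y) and 10 thick (x -5 to 5 mm). Hinge rod at x = 0: 6 mm thick, centre 76 mm up, clear height below 73 mm. No floor or sill: the tin slides on the bare counter. It faces the robot's right.
- roof_edge (a point): middle of the top front edge of the cabinet, 84 mm up, axes as at the mouth. The fixed cabinet is a tunnel 177 mm deep, 144 wide at its white posts, with clear walls, a clear roof 80 to 84 mm up and a clear back (inner face 167 mm past the rod). A hand pointing straight down is stopped by this edge; tilted 30 to 45 degrees, fingers pointing forward and down, the tips reach in under the rod.
- flap (a joint): angle (rad) of the metal flap hanging from the rod across the opening: 0 = shut, straight down; grows as its lower edge swings into the cabinet (to 1.45), never outwards. Plain sheet 118 mm wide, 4 thick, lower edge 24 mm above the counter, 0.1 kg, swings freely: the pushed tin's lid opens it (under 1 N). It falls shut by itself once the tin's rear is 20 mm past the rod and the fingers are out.
- reagent_at (a point): amber bottle, 66 mm across and 150 high; the point is the middle of its foot. Stands beside the rear end of the cabinet; leave alone.
- beaker_at (a point): open glass beaker, 60 mm across and 70 high; the point is the middle of its foot. Stands beyond the tin and cabinet, towards the table's far edge; leave alone.
- dish_at (a point): white ceramic bowl, 90 mm across and 30 high; the point is the middle of its foot. Stands beyond the tin and cabinet, towards the table's far edge; leave alone.
Things that resemble listed ones, but are neither listed nor needed, are in the scene too. Of the things that look like the part that bears mouth, the smaller one is meant. What is shaped like the part that bears tin_center but red is not meant.

How it is judged:
By the outcome, as a careful person would: the job done as asked, in the order asked, and still so for the second after the job is handed in, with the robot touching nothing.
It also fails if it takes over 56 s, if anything falls off the work surface, if the arm or the gripper's body presses on something with over 40 N, if the wrist force passes 120 N, or if a joint passes its speed limit or range.

## Working session

There is one attempt and no reset: what is moved stays moved. The work goes in short steps, Python scripts to look and compute and a tool call to move; the robot and the scene stay as the last step left them, time stands still between calls to the robot, and variables do not carry over. Pictures are saved under pics/ and viewed, about 8 in all and at most 12, crops included, and the job is handed in when it is done.

Besides the shell and the picture viewer there is one more tool, called by a JSON object that holds its "api" and its "payload". move_arm: Moves the arm, as the interface text tells. Its arguments: {"type":"object","properties":{"slide":{"type":"array"},"dr":{"type":"array"},"fingers":{"type":"array"},"grip_force":{"type":"number"}},"required":["slide","dr","fingers"]}

```bash
mkdir -p pics
cat > h.py <<'E'
import numpy as np, cv2
from rig import ctrl
def shot(n,f):
    s=ctrl.get_state(); p,d=ctrl.camera(n); cv2.imwrite(f'pics/{f}.png',p[:,:,::-1]); np.save(f'pics/{f}.npy',d)
    c=ctrl.camera_params(n)
    T=np.array(c['cam_to_world']) if 'cam_to_world' in c else None
    if T is None:
        W=np.eye(4);W[:3,:3]=s['tcp_rot'];W[:3,3]=s['position'];T=W@np.array(c['tool_from_camera'])
    np.savez(f'pics/{f}_c.npz',T=T,f=200/np.tan(np.radians(c['vertical_fov']/2)),cx=c['cx'],cy=c['cy'])
    return p,d,c
def load(f):
    c=np.load(f'pics/{f}_c.npz'); return np.load(f'pics/{f}.npy'),c
def cloud(f):
    d,c=load(f); v,u=np.mgrid[:400,:640]
    P=np.stack([(u-c['cx'])/c['f']*d,-(v-c['cy'])/c['f']*d,-d],-1)
    return P@c['T'][:3,:3].T+c['T'][:3,3]
def onplane(f,u,v,z):
    d,c=load(f); r=c['T'][:3,:3]@np.array([(u-c['cx'])/c['f'],-(v-c['cy'])/c['f'],-1]); o=c['T'][:3,3]
    return o+r*(z-o[2])/r[2]
E
python3 - <<'E'
from h import *
for n in ('top','scene'):
    p,d,c=shot(n,n+'0'); print({k:(np.round(v,4).tolist() if hasattr(v,'__len__') and not isinstance(v,str) else v) for k,v in c.items()})
print(ctrl.get_state())
E
```

```text
{'vertical_fov': 51.05777785327941, 'cx': 323.101616293351, 'cy': 198.98495922416743, 'cam_to_world': [[0.0036, 0.9981, -0.0611, 0.484], [-0.9996, 0.002, -0.0265, 0.0173], [-0.0263, 0.0612, 0.9978, 1.1013], [0.0, 0.0, 0.0, 1.0]]}
{'vertical_fov': 53.406717327547064, 'cx': 319.1257603596614, 'cy': 186.17810402270575, 'cam_to_world': [[0.8543, -0.3341, 0.3981, 0.8896], [0.5193, 0.5795, -0.6281, -0.5127], [-0.0208, 0.7434, 0.6686, 0.6738], [0.0, 0.0, 0.0, 1.0]]}
{'t': 0.1, 'joint_pos': array([-1.32132951e+00,  5.27577958e-02,  1.40162116e+00,  4.03843183e-06,
        1.68861399e+00, -7.02681524e-02]), 'dq': array([-0.00094691, -0.00293267, -0.00152891, -0.00105702, -0.00199616,
       -0.00015541]), 'effort': array([ 1.22743138e-03, -3.82582104e+01, -3.60986173e+01, -4.42402347e-05,
        4.75089721e-03, -2.75990908e-05]), 'position': array([ 0.16498677, -0.49811527,  0.23056605]), 'tcp_rot': array([[ 9.49318622e-01,  3.14315186e-01, -3.41828244e-04],
       [ 3.14315356e-01, -9.49317657e-01,  1.35793572e-03],
       [ 1.02316231e-04, -1.39655553e-03, -9.99999020e-01]]), 'force': array([ 0.01529001,  0.05893431, -0.07384301]), 'wrist_torque': array([ 0.02802306, -0.03411095,  0.00398275]), 'opening': 1.0044973137038604}
```

View pics/top0.png

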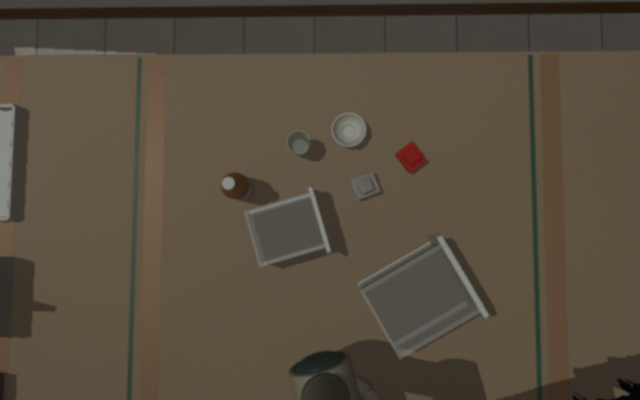

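View pics/scene0.png

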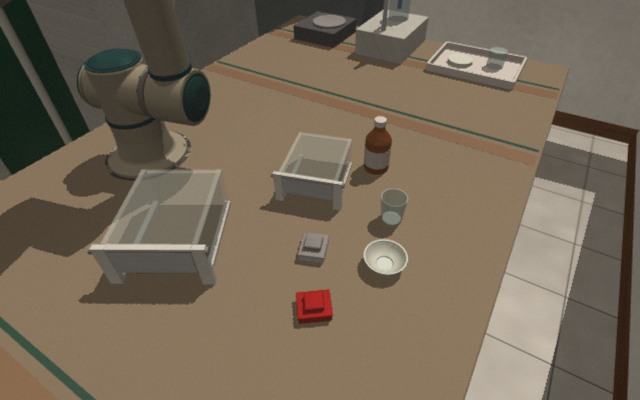

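Top picture: the smaller cabinet is at (288,229), with its mouth side running from (312,190) to (328,250). The larger one at (423,296) is not meant. The grey tin is at (366,186); the red one at (411,157) is not meant. The bottle is at (235,185), the beaker at (299,144) and the bowl at (349,130). I'll confirm in an enlarged crop and measure with depth.

Run:
```python
from h import *
im=cv2.imread('pics/top0.png')[165:270,235:395]
cv2.imwrite('pics/topcrop.png',cv2.resize(im,None,fx=5,fy=5,interpolation=cv2.INTER_CUBIC))
im=cv2.imread('pics/scene0.png')[125:275,255:415]
cv2.imwrite('pics/scenecrop.png',cv2.resize(im,None,fx=4,fy=4,interpolation=cv2.INTER_CUBIC))
P=cloud('top0'); S=cloud('scene0')
for nm,C in(('top',P),('scene',S)):
    z=C[...,2]
    # tin region by world box around guess
    g=onplane('top0',366,186,.03); print(nm,'guess',g.round(3))
    m=(np.hypot(C[...,0]-g[0],C[...,1]-g[1])<.055)
    print('table z',np.median(z[m&(z<.012)]))
    for lo,hi in((.015,.028),(.029,.042)):
        q=C[m&(z>lo)&(z<hi)][:,:2]
        if len(q)>5: print(lo,len(q),q.mean(0).round(4),cv2.minAreaRect((q*1000).astype(np.float32)))
    m=(np.hypot(C[...,0]-g[0],C[...,1]-g[1])<.055)&(z>.013)
    q=C[m][:,:2]; print('all',cv2.minAreaRect((q*1000).astype(np.float32)))
```

```text
top guess [ 0.583 -0.064  0.03 ]
table z 0.0011122147666369209
0.015 335 [ 0.5858 -0.0619] ((586.6415405273438, -62.3659553527832), (56.00511169433594, 63.83570861816406), 20.917781829833984)
0.029 199 [ 0.5864 -0.0622] ((586.6015625, -62.47724151611328), (35.74751281738281, 36.1480598449707), 21.293243408203125)
all ((586.6415405273438, -62.3659553527832), (56.00511169433594, 63.83570861816406), 20.917781829833984)
scene guess [ 0.583 -0.064  0.03 ]
table z -0.0001118578994049324
0.015 405 [ 0.5912 -0.0709] ((586.2664184570312, -63.11103057861328), (56.17679977416992, 65.04956817626953), 20.956737518310547)
0.029 240 [ 0.5879 -0.0648] ((586.94287109375, -63.59345245361328), (35.562137603759766, 37.09396743774414), 21.095794677734375)
all ((586.2664184570312, -63.11103057861328), (56.17679977416992, 65.04956817626953), 20.956737518310547)
```

View pics/topcrop.png

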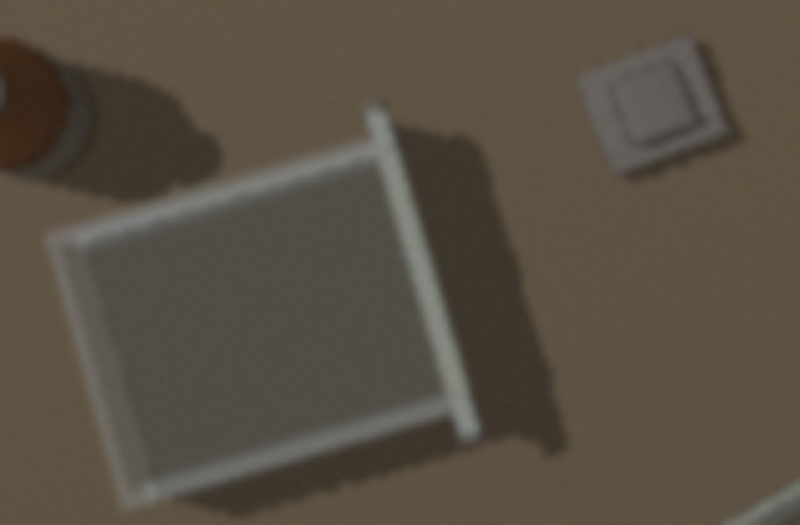

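Crop: the grey tin's outline has corners at about (580,75), (690,40), (735,130) and (620,178). The cabinet's white front bar runs from (375,105) to (468,437). The tin's size checks out as 56 x 64 x 34. Next, the front bar from depth.

Run:
```python
from h import *
a=onplane('top0',310.2,186.2,.08);b=onplane('top0',328.5,252,.08); print('bar',a,b,np.linalg.norm(a-b))
d=(a-b)[:2]; print('perp',np.degrees(np.arctan2(d[0],-d[1])))
for f in('top0','scene0'):
    C=cloud(f); im=cv2.imread(f'pics/{f}.png').astype(int)
    mid=(a+b)/2; e=d/np.linalg.norm(d); n=np.array([-e[1],e[0]]); n=n if n[1]>0 else -n
    r=C[...,:2]-mid[:2]; u=r@n; w=r@e; z=C[...,2]
    m=(abs(w)<.1)&(abs(u)<.02)&(z>.06)&(z<.1)
    q=C[m]; print(f,'n',n,len(q), 'z',np.percentile(q[:,2],[5,50,95]).round(4))
    if len(q)>20:
        print(cv2.minAreaRect((q[:,:2]*1000).astype(np.float32)))
    # whole cabinet top
    m=(abs(w)<.1)&(u>-.02)&(u<.2)&(z>.06)&(z<.1)
    print('all',cv2.minAreaRect((C[m][:,:2]*1000).astype(np.float32)),m.sum())
    m=(abs(w)<.1)&(abs(u)<.03)&(z>.012)&(z<.07)
    q=C[m]; 
    if len(q)>5: print('low',len(q),np.c_[u[m],w[m],z[m]][::max(1,len(q)//15)].round(3).tolist())
```

```text
bar [0.57786769 0.07618264 0.08      ] [0.41777776 0.03088281 0.08      ] 0.1663756552181869
perp 105.79965028620165
top0 n [-0.27227437  0.96221966] 665 z [0.0816 0.0848 0.0877]
((496.5606689453125, 60.714256286621094), (171.21807861328125, 26.401227951049805), 16.45092010498047)
all ((475.1046142578125, 133.37728881835938), (171.21807861328125, 177.93048095703125), 16.45092010498047) 4240
low 10 [[-0.004, 0.081, 0.039], [-0.004, 0.076, 0.067], [-0.005, 0.074, 0.027], [-0.005, 0.069, 0.056], [-0.004, 0.063, 0.027], [-0.007, -0.062, 0.033], [-0.007, -0.063, 0.059], [-0.007, -0.071, 0.018], [-0.007, -0.072, 0.052], [-0.007, -0.079, 0.016]]
scene0 n [-0.27227437  0.96221966] 969 z [0.0625 0.0819 0.0851]
((496.7289123535156, 60.019073486328125), (172.23500061035156, 30.643295288085938), 17.542558670043945)
all ((473.55316162109375, 133.333251953125), (172.23500061035156, 184.42344665527344), 17.542558670043945) 3200
low 1025 [[-0.006, -0.081, 0.069], [-0.005, -0.045, 0.063], [-0.002, -0.039, 0.057], [-0.002, 0.024, 0.067], [-0.005, -0.062, 0.044], [-0.004, -0.037, 0.046], [-0.004, -0.019, 0.046], [-0.001, -0.011, 0.042], [-0.003, -0.008, 0.042], [-0.002, -0.005, 0.039], [-0.003, -0.003, 0.036], [-0.002, 0.024, 0.039], [-0.006, 0.066, 0.049], [-0.002, 0.036, 0.032], [0.003, 0.083, 0.032], [-0.005, 0.078, 0.015]]
```

View pics/scenecrop.png

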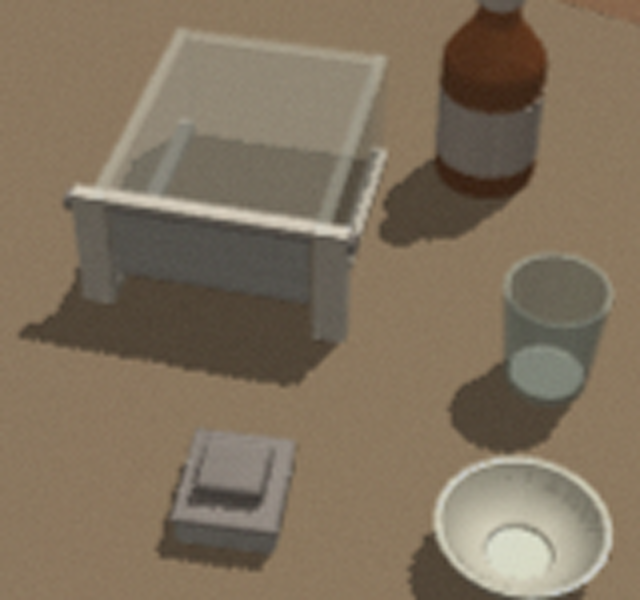

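The scene crop confirms it: the small cabinet has its posts at (97,250) and (330,285), and the flap hangs between them. The grey tin stands in front at (235,490), and the bowl, beaker and bottle are on its right.

- **Mouth:** about (0.4975, 0.0537), pushing direction about 106.4°.
- **Tin:** (0.5866, -0.063), yaw 110.9°. That is 137 mm in front of the rod and 53 mm to the far side.

Plan:
1. Straddle the tin with open fingers and slide it sideways about 53 mm.
2. Push it from behind with shut fingertips, tilted 45°.

{"api": "move_arm", "payload": {"slide": [[0.038,-0.02,0],[0.038,-0.02,0],[0.038,-0.02,0],[0.038,-0.02,0],[0.038,-0.02,0],[0.038,-0.02,0],[0.038,-0.02,0],[0.038,-0.02,0],[0.038,-0.02,0],[0.038,-0.02,0],[0.038,-0.02,0],[0.038,-0.02,0],[0.038,-0.02,0],[0.038,-0.02,0],[0,0,0],[0,0,0],[0,0,0],[0,0,0],[0,0,0],[0,0,0]], "dr": [[0,0,0],[0,0,0],[0,0,0],[0,0,0],[0,0,0],[0,0,0],[0,0,0],[0,0,0],[0,0,0],[0,0,0],[0,0,0],[0,0,0],[0,0,0],[0,0,0],[0,0,-8],[0,0,-8],[0,0,-8],[0,0,-8],[0,0,-8],[0,0,-8]], "fingers": [0,0,0,0,0,0,0,0,0,0,0,0,0,0,0,0,0,0,0,0]}}

```text
t: 2.1
position: [0.5819, -0.0653, 0.2307]
tcp_rot: [[0.396, 0.918, -0.001], [0.918, -0.396, 0.0], [-0.0, -0.001, -1.0]]
force: [-0.4, -0.0, -0.6]
opening: 0.998
```

{"api": "move_arm", "payload": {"slide": [[0,0,0],[0,0,0],[0,0,0],[0,0,0],[0,0,0],[0,0,0]], "dr": [[0,0,-8],[0,0,-8],[0,0,-8],[0,0,-8],[0,0,-8],[0,0,0]], "fingers": [0,0,0,0,0,0]}}

```text
t: 2.7
position: [0.5819, -0.0653, 0.2307]
tcp_rot: [[-0.282, 0.959, -0.001], [0.959, 0.282, 0.0], [0.0, -0.001, -1.0]]
force: [-0.5, 0.2, 0.7]
opening: 0.994
```

```bash
cat > tin.py <<'E'
from h import *
M=np.array([.4975,.0537]); n=np.array([-.2823,.9593]); e=np.array([.9593,.2823])
def tin(f,g,r=.05,pr=True):
    C=cloud(f); z=C[...,2]; m=(np.hypot(C[...,0]-g[0],C[...,1]-g[1])<r)&(z>.014)&(z<.042)
    R=cv2.minAreaRect((C[m][:,:2]*1000).astype(np.float32)); c=np.array(R[0])/1000
    print(f,m.sum(),R,'u,w',((c-M)@n).round(4),((c-M)@e).round(4))
E
python3 - <<'E'
from tin import *
shot('wrist','w1'); tin('w1',(.586,-.063))
C=cloud('w1'); r=C[...,:2]-M; u=r@n; w=r@e; z=C[...,2]
m=(abs(w)<.1)&(u>-.03)&(u<.05)&(z>.06)&(z<.1); print(m.sum())
if m.sum()>10: print('u',np.percentile(u[m],[1,50,99]),'w',np.percentile(w[m],[1,99]),cv2.minAreaRect((C[m][:,:2]*1000).astype(np.float32)))
E
```

```text
w1 3145 ((587.9865112304688, -58.73942565917969), (55.96359634399414, 64.22380828857422), 21.00704002380371) u,w -0.1334 0.0551
3949
u [-0.00313744  0.00099912  0.00681002] w [-0.08054685  0.08757405] ((500.21710205078125, 56.53673553466797), (172.07647705078125, 11.44104290008545), 16.662046432495117)
```

View pics/w1.png

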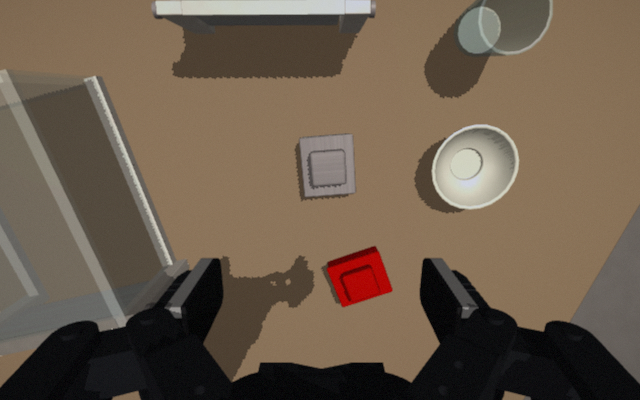

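The wrist view shows the tin at (327,167), the red tin at (358,277), the mouth bar from (155,8) to (375,8), and the bowl at (475,165) well clear. The wrist and top measurements agree within 4 mm. Descending around the tin.

{"api": "move_arm", "payload": {"slide": [[0.003,0.006,0.04],[0,0,0.04],[0,0,0.04],[0,0,0.04],[0,0,0.03],[0,0,0.02],[0,0,0.01],[0,0,0.006],[0,0,0]], "dr": [[0,0,0],[0,0,0],[0,0,0],[0,0,0],[0,0,0],[0,0,0],[0,0,0],[0,0,0],[0,0,0]], "fingers": [0,0,0,0,0,0,0,0,0]}}

```text
t: 3.65
position: [0.5871, -0.0609, 0.0053]
tcp_rot: [[-0.28, 0.96, -0.0], [0.96, 0.28, -0.0], [-0.0, -0.0, -1.0]]
force: [-0.1, 0.7, 0.1]
opening: 1.003
```

{"api": "move_arm", "payload": {"slide": [[0,0,0.003],[0,0,0.003],[0,0,0]], "dr": [[0,0,0],[0,0,0],[0,0,0]], "fingers": [0,0,0]}}

```text
t: 3.95
position: [0.5871, -0.0608, -0.0005]
tcp_rot: [[-0.281, 0.96, 0.0], [0.96, 0.281, -0.0], [-0.0, 0.0, -1.0]]
force: [0.6, 0.1, 0.1]
opening: 1.003
```

Run:
```python
from h import *
shot('wrist','w2')
```

```text
(no output)
```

View pics/w2.png

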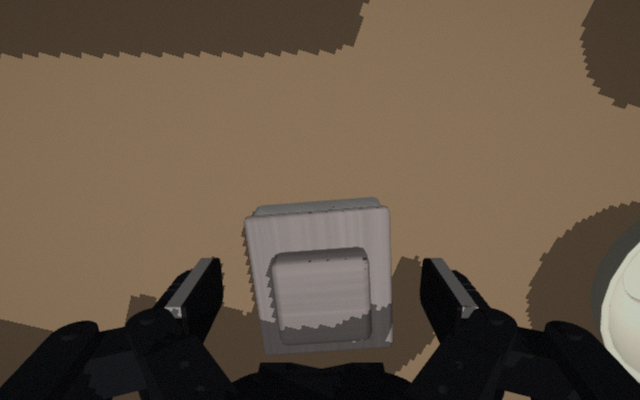

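The tin (centre about (318,280)) sits between the open fingers with clearance on both sides, and nothing is in contact. Sliding it sideways 66 mm (14 mm gap plus 52 mm).

{"api": "move_arm", "payload": {"slide": [[0,-0.006,0],[0,-0.006,0],[0,-0.006,0],[0,-0.006,0],[0,-0.006,0],[0,-0.006,0],[0,-0.006,0],[0,-0.006,0],[0,-0.006,0],[0,-0.006,0],[0,-0.004,0],[0,-0.002,0],[0,0,0]], "dr": [[0,0,0],[0,0,0],[0,0,0],[0,0,0],[0,0,0],[0,0,0],[0,0,0],[0,0,0],[0,0,0],[0,0,0],[0,0,0],[0,0,0],[0,0,0]], "fingers": [0,0,0,0,0,0,0,0,0,0,0,0,0]}}

```text
t: 5.3
position: [0.5233, -0.0794, -0.0008]
tcp_rot: [[-0.281, 0.96, -0.001], [0.96, 0.281, -0.0], [0.0, -0.001, -1.0]]
force: [0.8, -0.1, 0.5]
opening: 1.0
```

Run:
```python
from tin import *
shot('wrist','w3'); s=ctrl.get_state(); tin('w3',s['position'][:2],.045); print(s['position'],s['joint_pos'])
```

```text
w3 21392 ((522.6234741210938, -75.64045715332031), (87.19212341308594, 64.78828430175781), 16.40460205078125) u,w -0.1312 -0.0124
[ 0.52344656 -0.07939005 -0.00078936] [-2.20175925e-01  2.76712690e-01  1.63566891e+00 -1.97176680e-04
  1.22963195e+00 -5.04903241e-01]
```

View pics/w3.png

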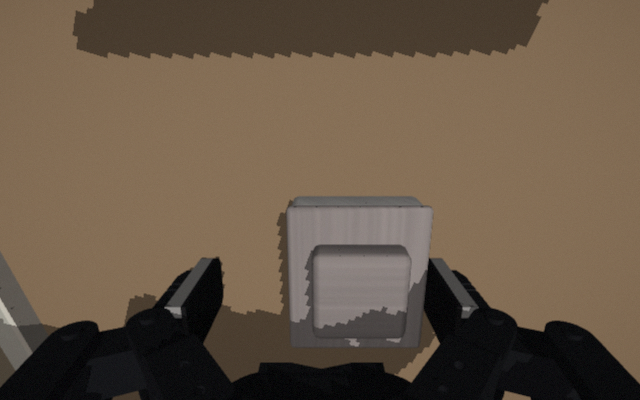

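The tin is now square to the mouth, its right side resting against the right pad (edge at col 430). Before tilting, I'll check the big cabinet's height and the red tin's position for clearance.

Run:
```python
from tin import *
C=cloud('top0'); q=C[250:350,370:480].reshape(-1,3); print('big z',np.percentile(q[:,2],[50,90,99]))
a=onplane('top0',411,157,.03); print('red',a,(a[:2]-M)@n,(a[:2]-M)@e)
for p in((435,238),(486,315),(362,283)):
    a=onplane('top0',*p,.12); print(a,(a[:2]-M)@n,(a[:2]-M)@e)
```

```text
big z [0.10909456 0.1120963  0.11421   ]
red [ 0.65795841 -0.17943073  0.03      ] -0.2689397150275298 0.08811494602213704
[ 0.45395485 -0.21652996  0.12      ] -0.24693880579740993 -0.11805878187448172
[ 0.27908274 -0.33013806  0.12      ] -0.306556656829436 -0.31788516512011916
[ 0.34945299 -0.04738229  0.12      ] -0.05517456894453867 -0.1705570311277022
```

{"api": "move_arm", "payload": {"slide": [[0,0,0],[0,0.004,0],[0,0,-0.04],[0,0,-0.04],[0,0,-0.04],[-0.03,0.005,0],[-0.03,0.0055,0],[0,0,0],[0,0,0],[0,0,0],[0,0,0]], "dr": [[0,0,0],[0,0,0],[0,0,0],[0,0,0],[0,0,0],[0,0,0],[0,0,0],[0,7.5,0],[0,7.5,0],[0,7.5,0],[0,0,0]], "fingers": [0,0,0,0,0,0,255,255,255,255,255]}}

```text
t: 6.45
position: [0.5542, -0.1349, 0.1171]
tcp_rot: [[-0.255, 0.961, -0.11], [0.887, 0.278, 0.37], [0.386, -0.003, -0.923]]
force: [0.5, -0.7, -1.2]
opening: 0.14
```

{"api": "move_arm", "payload": {"slide": [[0,0,0],[0,0,0],[0,0,0],[0,0,0]], "dr": [[0,7.5,0],[0,7.5,0],[0,7.5,0],[0,0,0]], "fingers": [255,255,255,255]}}

```text
t: 6.85
position: [0.5536, -0.1333, 0.1156]
tcp_rot: [[-0.193, 0.96, -0.202], [0.678, 0.279, 0.68], [0.709, -0.006, -0.705]]
force: [-0.8, 0.5, -1.4]
opening: 0.002
```

Run:
```python
from tin import *
shot('scene','s2'); s=ctrl.get_state(); print(s['position'],s['tcp_rot'].round(3),s['joint_pos'].round(3)); tin('s2',(.538,-.075),.048)
shot('top','t2'); tin('t2',(.538,-.075),.048)
```

```text
[ 0.55417689 -0.13284502  0.11709942] [[-0.196  0.96  -0.2  ]
 [ 0.681  0.28   0.677]
 [ 0.706 -0.003 -0.708]] [-0.54   0.645  1.062  0.554  2.002 -0.735]
s2 341 ((536.1063232421875, -75.80623626708984), (55.46461486816406, 66.53861236572266), 15.741741180419922) u,w -0.1351 0.0005
t2 538 ((535.907470703125, -75.12206268310547), (55.985801696777344, 63.9215087890625), 16.8651065826416) u,w -0.1344 0.0005
```

View pics/s2.png

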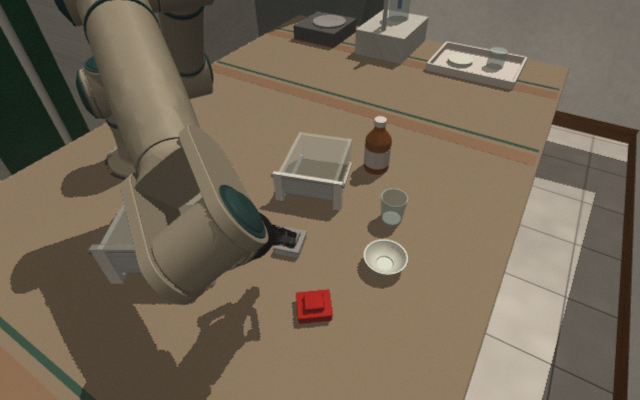

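The scene shows the tool tilted behind the tin at (290,240). The tin is centred and square (w ≈ 0, 15.7–16.9°). Next, the arm's clearance over the big cabinet before lowering 105 mm.

Run:
```python
from tin import *
A=cloud('s2'); B=cloud('scene0'); d=abs(A[...,2]-B[...,2])>.02
d[:, 330:]=0; d[:110]=0
q=A[d]; q=q[q[:,2]>.03]; u=(q[:,:2]-M)@n; w=(q[:,:2]-M)@e
for lo in np.arange(-.4,.1,.04):
    m=(w>lo)&(w<lo+.04)
    if m.sum()>5: print(round(lo,2),m.sum(),'zmin',np.percentile(q[m,2],[0,2,10]).round(3),'u',u[m].min().round(3),u[m].max().round(3))
```

```text
-0.2 201 zmin [0.355 0.362 0.371] u -0.296 -0.259
-0.16 1244 zmin [0.331 0.334 0.338] u -0.371 -0.271
-0.12 4472 zmin [0.271 0.282 0.303] u -0.416 -0.212
-0.08 3037 zmin [0.083 0.29  0.306] u -0.457 0.167
-0.04 4122 zmin [0.031 0.281 0.302] u -0.465 0.103
-0.0 5003 zmin [0.031 0.171 0.239] u -0.454 0.072
0.04 2262 zmin [0.045 0.176 0.199] u -0.42 -0.002
```

Arm clearance looks fine (about 30 mm above the big cabinet after lowering). Lowering behind the tin.

{"api": "move_arm", "payload": {"slide": [[-0.015,0,0.015],[-0.015,0,0.015],[-0.015,0,0.015],[-0.015,0,0.015],[-0.007,0,0.007],[-0.004,0,0.004],[0,0,0],[0,0,0]], "dr": [[0,0,0],[0,0,0],[0,0,0],[0,0,0],[0,0,0],[0,0,0],[0,0,0],[0,0,0]], "fingers": [255,255,255,255,255,255,255,255]}}

```text
t: 7.75
position: [0.5549, -0.1331, 0.0196]
tcp_rot: [[-0.2, 0.96, -0.198], [0.679, 0.281, 0.678], [0.706, 0.001, -0.708]]
force: [-1.0, 0.4, -1.2]
opening: 0.006
```

{"api": "move_arm", "payload": {"slide": [[-0.003,0,0.003],[-0.003,0,0.003],[0.004,0,0.004],[0.004,0,0.004],[0.004,0,0.004],[0.004,0,0.004],[0.004,0,0.004],[0.004,0,0.004],[0.004,0,0.004],[0.004,0,0.004],[0.004,0,0.004],[0.004,0,0.004],[0.004,0,0.004],[0.004,0,0.004],[0,0,0]], "dr": [[0,0,0],[0,0,0],[0,0,0],[0,0,0],[0,0,0],[0,0,0],[0,0,0],[0,0,0],[0,0,0],[0,0,0],[0,0,0],[0,0,0],[0,0,0],[0,0,0],[0,0,0]], "fingers": [255,255,255,255,255,255,255,255,255,255,255,255,255,255,255]}}

```text
t: 9.25
position: [0.535, -0.0669, 0.0103]
tcp_rot: [[-0.199, 0.959, -0.2], [0.678, 0.282, 0.679], [0.707, -0.0, -0.707]]
force: [0.1, -0.4, -0.8]
opening: 0.002
```

Run:
```python
from tin import *
s=ctrl.get_state(); print(s['position'],(s['position'][:2]-[.499,.055])@n,(s['position'][:2]-[.499,.055])@e, s['force'])
shot('scene','s3'); shot('top','t3')
a=cv2.imread('pics/s3.png')[125:275,235:395]; cv2.imwrite('pics/s3c.png',cv2.resize(a,None,fx=4,fy=4,interpolation=cv2.INTER_CUBIC))
```

```text
[ 0.53499811 -0.06685188  0.010311  ] -0.12705477148080638 0.0001342047144886176 [ 0.11682488 -0.4099969  -0.81535742]
```

View pics/s3c.png

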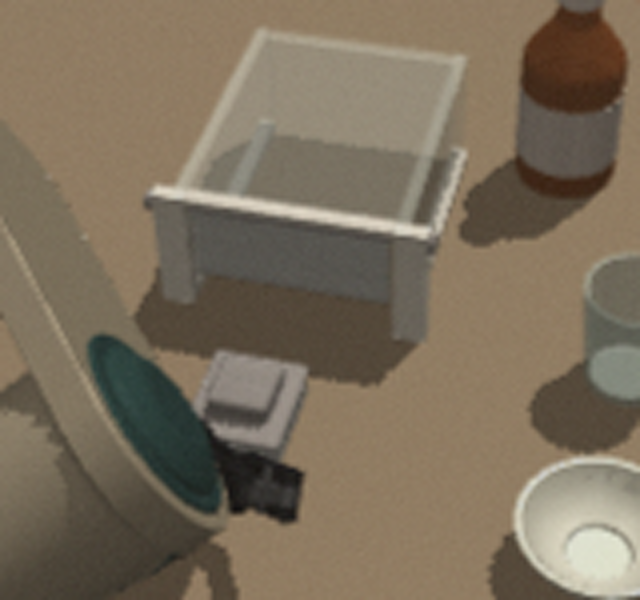

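The tin at (255,400) moves ahead of the fingertips, square and roughly mid-opening (posts at 178 and 410). Pushing on to the mouth.

{"api": "move_arm", "payload": {"slide": [[0.004,0,0.004],[0.004,0,0.004],[0.004,0,0.004],[0.004,0,0.004],[0.004,0,0.004],[0.004,0,0.004],[0.004,0,0.004],[0.004,0,0.004],[0.004,0,0.004],[0,0,0]], "dr": [[0,0,0],[0,0,0],[0,0,0],[0,0,0],[0,0,0],[0,0,0],[0,0,0],[0,0,0],[0,0,0],[0,0,0]], "fingers": [255,255,255,255,255,255,255,255,255,255]}}

```text
t: 10.35
position: [0.5208, -0.0181, 0.0105]
tcp_rot: [[-0.199, 0.959, -0.199], [0.678, 0.282, 0.679], [0.707, -0.0, -0.707]]
force: [-1.0, -0.3, -0.4]
opening: 0.0
```

Run:
```python
from tin import *
s=ctrl.get_state(); print(s['position'],(s['position'][:2]-[.499,.055])@n,(s['position'][:2]-[.499,.055])@e, s['force'])
shot('scene','s4'); shot('top','t4')
a=cv2.imread('pics/s4.png')[125:275,235:395]; cv2.imwrite('pics/s4c.png',cv2.resize(a,None,fx=4,fy=4,interpolation=cv2.INTER_CUBIC))
# lid / block front portion only, from scene
C=cloud('s4'); r=C[...,:2]-[.499,.055]; u=r@n; w=r@e; z=C[...,2]
m=(abs(w)<.055)&(u>-.07)&(u<.01)&(z>.028)&(z<.038); print('lid',m.sum(),np.percentile(u[m],[3,97]),np.percentile(w[m],[3,97]))
m=(abs(w)<.055)&(u>-.07)&(u<.01)&(z>.012)&(z<.038); print(cv2.minAreaRect((C[m][:,:2]*1000).astype(np.float32)),np.percentile(u[m],[2,98]),np.percentile(w[m],[2,98]))
```

```text
[ 0.52079582 -0.01809128  0.01048477] -0.07626942353534168 0.00027505790764812836 [-0.97411241 -0.29866964 -0.43580415]
lid 313 [-0.05759206 -0.0021093 ] [-0.04642871  0.04786133]
((508.9892578125, 20.627601623535156), (108.23822784423828, 68.53324890136719), 17.07323455810547) [-0.06788464 -0.0020919 ] [-0.04750332  0.04858575]
```

View pics/s4c.png

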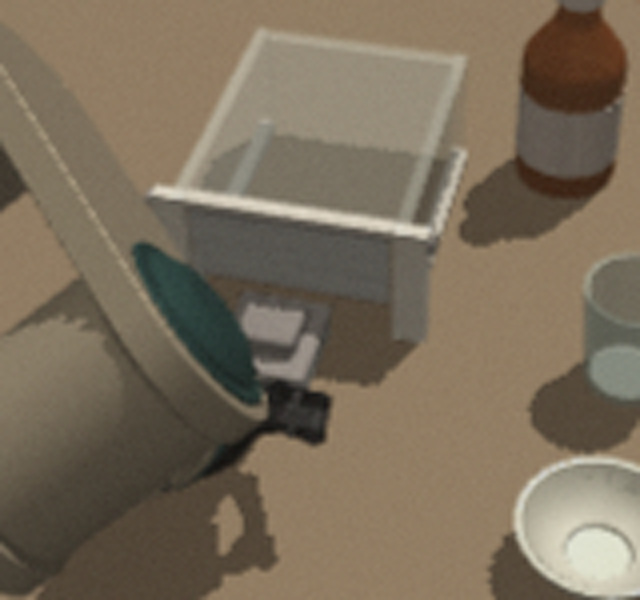

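The tin at (285,335) is straight in front of the flap, mid-opening. I'll push in under the flap, checking force near the end.

{"api": "move_arm", "payload": {"slide": [[0.004,0,0.004],[0.004,0,0.004],[0.004,0,0.004],[0.004,0,0.004],[0.004,0,0.004],[0.004,0,0.004],[0.004,0,0.004],[0.004,0,0.004],[0.004,0,0.004],[0.004,0,0.004],[0.004,0,0.004],[0.004,0,0.004],[0.004,0,0.004],[0.004,0,0.004],[0,0,0]], "dr": [[0,0,0],[0,0,0],[0,0,0],[0,0,0],[0,0,0],[0,0,0],[0,0,0],[0,0,0],[0,0,0],[0,0,0],[0,0,0],[0,0,0],[0,0,0],[0,0,0],[0,0,0]], "fingers": [255,255,255,255,255,255,255,255,255,255,255,255,255,255,255]}}

```text
t: 11.95
position: [0.4983, 0.058, 0.0103]
tcp_rot: [[-0.199, 0.959, -0.2], [0.678, 0.282, 0.679], [0.707, -0.001, -0.707]]
force: [0.3, 0.2, 0.2]
opening: -0.002
```

Run:
```python
from tin import *
s=ctrl.get_state(); print(s['position'],(s['position'][:2]-[.499,.055])@n,(s['position'][:2]-[.499,.055])@e, s['force'])
shot('scene','s5'); shot('top','t5'); shot('wrist','w5')
a=[cv2.resize(cv2.imread('pics/s5.png')[125:275,235:395],None,fx=2.5,fy=2.5,interpolation=cv2.INTER_CUBIC),cv2.resize(cv2.imread('pics/t5.png')[160:280,236:364],(400,375),interpolation=cv2.INTER_CUBIC)]
cv2.imwrite('pics/c5.png',np.hstack(a))
```

```text
[0.49831107 0.05796791 0.01025284] 0.003041604823896206 0.00017694802025116616 [0.31657099 0.23770778 0.2481952 ]
```

View pics/c5.png

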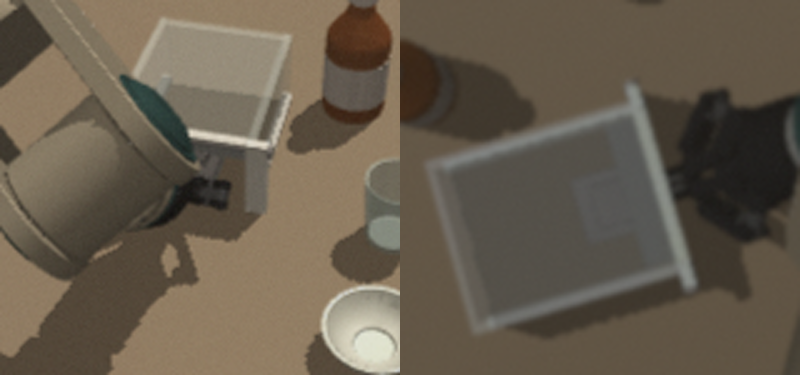

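Through the roof (right half) the tin is at (605,205) with the flap resting over it, centred on the mouth axis. Forces are under 1 N. Final 17 mm, slowly.

{"api": "move_arm", "payload": {"slide": [[0.003,0,0.003],[0.003,0,0.003],[0.002,0,0.002],[0,0,0]], "dr": [[0,0,0],[0,0,0],[0,0,0],[0,0,0]], "fingers": [255,255,255,255]}}

```text
t: 12.5
position: [0.4953, 0.0685, 0.0103]
tcp_rot: [[-0.199, 0.96, -0.199], [0.678, 0.282, 0.679], [0.707, -0.0, -0.707]]
force: [-0.3, 0.3, -0.6]
opening: -0.007
```

{"api": "move_arm", "payload": {"slide": [[0.002,0,0.002],[0.002,0,0.002],[0.001,0,0.001],[0,0,0]], "dr": [[0,0,0],[0,0,0],[0,0,0],[0,0,0]], "fingers": [255,255,255,255]}}

```text
t: 12.9
position: [0.4935, 0.075, 0.0104]
tcp_rot: [[-0.199, 0.96, -0.199], [0.679, 0.281, 0.679], [0.707, -0.0, -0.707]]
force: [0.2, -0.2, 0.4]
opening: -0.002
```

Run:
```python
from tin import *
s=ctrl.get_state(); print(s['position'],(s['position'][:2]-[.499,.055])@n,s['force'])
shot('top','t6')
C=cloud('t6'); r=C[...,:2]-[.499,.055]; u=r@n; w=r@e; z=C[...,2]
m=(abs(w)<.08)&(u<-.02)&(u>-.12)&(z>.05); 
for lo in range(60,130,10):
    k=m&(z>lo/1000)&(z<lo/1000+.01); 
    if k.sum(): print(lo,k.sum(),u[k].max().round(4))
k=(abs(w)<.05)&(u>.02)&(u<.16); print('inside z',np.percentile(z[k],[1,50,99]))
```

```text
[0.49351456 0.07503208 0.01040439] 0.0207653114101023 [ 0.17777943 -0.21404312  0.36145474]
60 45 -0.0201
70 176 -0.02
80 191 -0.0247
90 151 -0.0329
100 28 -0.0422
110 14 -0.0551
120 63 -0.0468
inside z [0.08033579 0.0846813  0.088996  ]
```

Still clear: the roof edge has over 15 mm margin to the hand. 6 mm more for margin, then withdraw level.

{"api": "move_arm", "payload": {"slide": [[0.002,0,0.002],[0.002,0,0.002],[0,0,0],[-0.004,0,-0.004],[-0.006,0,-0.006],[-0.008,0,-0.008],[-0.01,0,-0.01],[-0.01,0,-0.01],[-0.01,0,-0.01],[-0.01,0,-0.01],[-0.01,0,-0.01],[-0.01,0,-0.01],[-0.01,0,-0.01],[0,0,0]], "dr": [[0,0,0],[0,0,0],[0,0,0],[0,0,0],[0,0,0],[0,0,0],[0,0,0],[0,0,0],[0,0,0],[0,0,0],[0,0,0],[0,0,0],[0,0,0],[0,0,0]], "fingers": [255,255,255,255,255,255,255,255,255,255,255,255,255,255]}}

```text
t: 14.35
position: [0.5277, -0.041, 0.0104]
tcp_rot: [[-0.198, 0.96, -0.197], [0.679, 0.279, 0.678], [0.707, 0.001, -0.708]]
force: [0.9, 0.3, 1.1]
opening: -0.001
```

{"api": "move_arm", "payload": {"slide": [[0.02,0,-0.02],[0.03,0,-0.03],[0.03,0,-0.03],[0,0,0],[0,0,0],[0,0,0],[0,0,0],[0,0,0]], "dr": [[0,0,0],[0,0,0],[0,0,0],[0,0,0],[0,0,0],[0,0,0],[0,0,0],[0,0,0]], "fingers": [255,255,255,255,255,255,255,255]}}

```text
t: 15.15
position: [0.5265, -0.0389, 0.1223]
tcp_rot: [[-0.197, 0.96, -0.2], [0.678, 0.281, 0.679], [0.708, -0.002, -0.706]]
force: [0.1, -1.0, 0.6]
opening: 0.004
```

Run:
```python
from tin import *
s=ctrl.get_state(); print(s['position'],s['force'])
shot('scene','s7'); shot('top','t7')
a=[cv2.resize(cv2.imread('pics/s7.png')[125:275,255:415],None,fx=2.5,fy=2.5,interpolation=cv2.INTER_CUBIC),cv2.resize(cv2.imread('pics/t7.png')[115:265,210:370],None,fx=2.5,fy=2.5,interpolation=cv2.INTER_CUBIC)]
cv2.imwrite('pics/c7.png',np.hstack(a))
C=cloud('s7'); r=C[...,:2]-[.499,.055]; u=r@n; w=r@e; z=C[...,2]
for lo in(.028,.038,.048,.058):
    m=(abs(w)<.05)&(abs(u)<.1)&(z>lo)&(z<lo+.01); print(lo,m.sum(),np.median(u[m]).round(4) if m.sum() else '')
d=np.abs(cv2.imread('pics/t7.png').astype(int)-cv2.imread('pics/top0.png')).max(2)
for k,(x,y) in dict(bottle=(235,185),beaker=(299,144),bowl=(349,130),red=(411,157)).items(): print(k,np.percentile(d[y-18:y+18,x-18:x+18],[50,99]))
```

```text
[ 0.52653423 -0.03892361  0.12233936] [ 0.0509045  -0.97615552  0.60583775]
0.028 46 -0.0033
0.038 49 -0.0038
0.048 104 -0.0038
0.058 120 -0.0037
bottle [4. 8.]
beaker [5. 7.]
bowl [6. 8.]
red [ 5.   51.05]
```

View pics/c7.png

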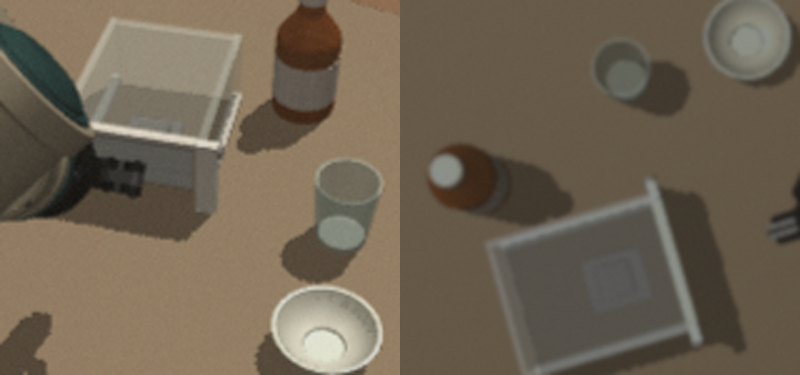

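The flap face is vertical: u is the same, within 0.5 mm, from 28 to 68 mm up. The whole tin is visible inside at (615,280), its rear about 30 mm past the rod. The bottle, beaker and bowl are unchanged, and the fingers are clear.

```bash
python3 -c "
from rig import ctrl
print(ctrl.sign_off())"
```

```text
the job is handed in; nothing more can be done
None
```

The grey tin is all the way inside the small cabinet and the flap has swung shut behind it. I handed the job in at about 15 s of the 56 s allowed.

**What I did:** I slid the tin about 52 mm sideways with the open fingers around it, which also squared it to the mouth. Then I pushed it straight in under the flap with shut fingertips tilted 45°, drew them back level, and lifted clear.

**Last checks:**
- **Tin:** seen through the roof, its rear is about 30 mm past the rod.
- **Flap:** it hangs vertical, within 0.5 mm over its height.
- **Bottle, beaker and bowl:** the before and after pictures match.
- **Forces:** readings at the end of each move stayed at about 1 N.

**Disagreements:** the top and wrist cameras differed by about 4 mm on positions, so I used the mean. A small part of the picture around the red tin changed. I took that to be the arm's shadow, as the arm was not planned to come near it, but I did not look closer.

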